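Seat the row of bur blocks and close the latch

ROBOT

A 6-joint arm with a two-finger parallel gripper is mounted at the origin on the work surface. World frame = base frame: x ahead of the robot, y to its left, z up, the work surface at z = 0. Lengths are in m, angles in degrees, forces in N, time in s.
With the tool pointing down it reaches from about 0.4 to 0.825 m from the base axis. Payload 7 kg.
Tool frame: the origin (TCP) lies midway between the tips of the shut fingers; the grasp point (between the pads) lies 19 mm behind it; z points along the fingers, y is the direction in which the jaws open and shut (so a half turn about z gives the same grasp; the last joint's range is limited). The gripper opens to 88 mm and grips with 3 to 60 N. Pads are 19 mm wide; open, the fingers measure 130 mm over their backs; the gripper's body (78 mm by 193 mm) begins 47 mm behind the grasp point.
Start: joints at [16.507, 20.546, 0.682, 0, -70.136, -16.507], TCP at [0.675, -0, 0.227] pointing down, gripper open.
Joint ranges: [-176.03, 176.03], [-82.01, 121.73], [-58.28, 71.71], [-173.87, 95.51], [-174.79, -0.11], [-173.66, 173.66]. Speed limits (degrees/s): [136.94, 136.94, 172.46, 180, 180, 180].

INTERFACE

Orientations are given as [roll, pitch, yaw] about the fixed x, y, z axes, in that order (R = Rz(yaw) Ry(pitch) Rx(roll)).
In Python, from plant import r gives the robot as it stands. The module is installed in compiled form; this text tells all that it offers.
- The arm moves only by the tool send_rows, never from a script. Its argument "motion" is a list of rows, each an object with "travel": the shift along the tool's x, y, z in m, a list of three; "spin": the turn about the tool's z in degrees. In form: [{"travel": [tx, ty, tz], "spin": spin}, ...]. A call has 1 to 5 rows; each row shifts and turns the pose as measured when the row begins, along the tool's axes as they then stand; what a row does not reach is not made up. A row lasts 1/12 s, in which the tool goes at most 41.7 mm and 7.16 degrees, less where a joint would pass 70% of its speed; a pose out of reach is approached as far as the arm can. A call is refused whole if a number of a shift passes 0.0417 or a number of a turn 7.16, either way. A call with a gripper value outside its range is refused whole. "gripper" is the gripper command: -1 is shut, 1 is fully open, values between are in proportion, set as the call begins (left out, the last holds). The fingers move at their own pace and stop on an object; "squeeze" is the grip in N (left out, the last holds). Time passes only in rows, so rows that do not move let the fingers close. It gives the time, the measured TCP pose, the force and the opening at its end, in the units of the state.
- r.get_state(): the state, without advancing time (a new reading comes with each control period).
- r.capture(name): name is "scene" or "side" or "wrist"; returns (picture, depth): 384x512x3 uint8, blue, green, red; 384x512 float32, m along the optical axis (not along the pixel's ray), 0 where there is no reading.
- r.get_calibration(name): a dict with "fov_y" (degrees; the focal length in pixels is half the picture's height over the tangent of half this angle, whatever the lens; pixels are square), "cx", "cy" (the principal point, pixels), "origin" and "orientation" of the camera in the world. Camera axes: x right, y down, z forward; pixel columns grow to the right and rows downward; lengths in m; the calibration is good to about 2 mm. The wrist camera is an equidistant fisheye: a pixel r from the principal point sees the ray r / f radians off the axis. A picture is of the moment at which its call begins: read the wrist's pose just before it. get_calibration takes no time and is no camera call; for the wrist camera it gives the pose at the moment of the call.
- r.close_job(): hands the job in, once; it reports no verdict.
Trained networks look in the newest picture that a camera, given by its name, has taken for a name from the list of things; names that differ only in an ending like _2 or _b are one class to them, and where a whole thing is asked for, a point or a joint stands for the part that bears it (a point fixed in the world has none). Each returns a list of dicts, best first, with "conf" (0 to 1); they miss things now and then, are a little off and sometimes report something else, mostly with a low value. They report only what shows in the picture. A call takes as long as a camera call. They do not tell look-alikes from the thing itself.
- r.boxes_of(camera, target): "at" ([x, y, z] in m, in the coordinates of the camera as it stood for that picture, good to about 4 mm: the middle of the surface that is visible of it).
- r.pinpoint(camera, target): "at" ([x, y, z] in m, in the coordinates of the camera as it stood for that picture, good to about 4 mm: a listed point, or the origin of a listed thing).
The state is a dict: "time_s": time; "joints": joint angles; "qd": joint speeds; "joint_torque": joint torques, N m; "tcp_pos": TCP position; "eef_rot": TCP orientation; "contact_force": force on the tool from outside, world axes, zero at the start; "moment": the same for the moment, N m; "gripper_width": finger opening in m.
Only numpy, scipy, OpenCV 4.12 (cv2) and the standard library are available. Lean on these libraries where they do the work, as an engineer would, in place of code of your own. Each camera call takes 0.05 s, during which the arm holds its last target. There are 200 camera calls.

TASK

With closed fingertips, push the four touching wooden bur blocks along their channel as one row, keeping them together, until the first sits fully home against the steel end stop; then push the latch bar round until it lies square across the channel behind the row, and move clear. Only push: do not pick up, lift or tip any block, and leave the other things on the bench where they are.

Things in the scene. Friction and masses are not known exactly. Their poses are not given: they have to be found in the camera images.
- rail: Aluminium channel screwed to the bench, 300 mm long, 64 mm wide. Origin: on the bench surface, on the channel's centreline. Its y axis runs along the channel toward the end stop (the channel spans y -140 to +140 mm, then the stop), x to the latch's side, z up. Channel floor 8 mm above the bench, side walls 8 mm thick rising to 18 mm above the bench, 43 mm apart inside.
- stop_face (a point): Centre of the inner face of the dark steel end stop (64 mm wide, 18 mm thick, top 40 mm above the bench), 140 mm along the rail's y from the rail's origin, 25 mm above the bench.
- latch (a joint): Angle of the latch, a flat steel bar pivoted beside the channel. 0: bar parallel to the channel, pointing away from the stop; negative: swung outward, away from the channel; grows as the bar swings in over the channel wall; 1.571 (its limit): square across the channel, closed behind the seated row. Range -0.6 to 1.571; it turns stiffly (about 1 N at its free end) and stays where it is left.
- latch_pivot (a point): On the latch's vertical pivot, at half the bar's height (30 mm above the bench): 38 mm from the channel's centreline on the rail's +x side, at y -13 mm of the rail. A round boss of 18 mm diameter surrounds it on a fixed post of the rail; boss top 40 mm, brass screw 44 mm above the bench.
- latch_tip (a point): Free end of the latch bar, 60 mm from the pivot, on the bar's centreline at half height. The bar is 10 mm wide and 20 mm tall, from 20 to 40 mm above the bench. When closed, its face is 4 mm behind the row that is fully home.
- block1: Wooden bur block standing in the channel, nearest the stop. 36 mm long along the channel (y), 40 mm wide (x), 34 mm tall, four short burs stand in its top to at most 27 mm above the wood; about 60 g. Origin: centre of its underside (8 mm above the bench); axes parallel to the rail's. The four blocks start touching one another; fully home, the row is 144 mm long from the stop face.
- block2: Wooden bur block standing in the channel, second from the stop. 36 mm long along the channel (y), 40 mm wide (x), 34 mm tall, four short burs stand in its top to at most 27 mm above the wood; about 60 g. Origin: centre of its underside (8 mm above the bench); axes parallel to the rail's. The four blocks start touching one another; fully home, the row is 144 mm long from the stop face.
- block3: Wooden bur block standing in the channel, third from the stop. 36 mm long along the channel (y), 40 mm wide (x), 34 mm tall, four short burs stand in its top to at most 27 mm above the wood; about 60 g. Origin: centre of its underside (8 mm above the bench); axes parallel to the rail's. The four blocks start touching one another; fully home, the row is 144 mm long from the stop face.
- block4: Wooden bur block standing in the channel, last of the row, farthest from the stop: its outer face is where the row can be pushed. 36 mm long along the channel (y), 40 mm wide (x), 34 mm tall, four short burs stand in its top to at most 27 mm above the wood; about 60 g. Origin: centre of its underside (8 mm above the bench); axes parallel to the rail's. The four blocks start touching one another; fully home, the row is 144 mm long from the stop face.
- spare_block: Fifth bur block, like the others, standing on the bench beside the rail on its -x side; not part of the row, leave alone. Origin: centre of its underside.
- ring_blank: Brass ring, 24 mm across, 6 mm tall, lying on the bench beside the rail's -x side; leave alone. Origin: centre of its underside.
- jar: Small amber jar, 40 mm across, 45 mm tall, beside the rail near the stop, +x side; leave alone. Origin: centre of its underside.
- ring_clamp: Wooden ring clamp lying on the bench, 110 mm long, 30 mm wide, 24 mm tall; leave alone. Origin: centre of its underside.
- saw_frame: Red saw frame with a wooden handle lying flat, 270 mm long, 15 mm tall, right of the rail; origin at the butt of its handle; leave alone.
- mallet: Wooden mallet lying left of the rail, handle 200 mm, head 75 mm long and 38 mm in diameter; origin below its head; leave alone.
- dapping_block: Steel cube, 50 mm, left of the rail; leave alone. Origin: centre of its underside.
Not all that is in view belongs to the job. Leave any blue or red look-alike of the block4 alone.

How it is judged (in metres and radians):
On the way, in this order (a step that is already met when the one before it is completed fails the run):
1. the row of four is home against the stop with the latch still open (y of block1 in the frame of rail above 0.119 m and y of block2 in the frame of rail above 0.0825 m and y of block3 in the frame of rail above 0.046 m and y of block4 in the frame of rail above 0.0105 m and value of joint latch below 0.8 rad), for 0.2 s.
2. the latch is closed across the channel behind the row (value of joint latch above 1.45 rad), for 0.2 s.
At the end, for the whole second after the job is handed in: All four blocks stand upright on the channel floor, the first within 3 mm of the stop face and each other one within 3 to 4 mm of its place in the closed-up row, and the latch is within about 0.12 rad (7 degrees) of square across the channel; everything at rest (y of block1 in the frame of rail above 0.119 m and y of block2 in the frame of rail above 0.0825 m and y of block3 in the frame of rail above 0.046 m and y of block4 in the frame of rail above 0.0105 m and x of block1 in the frame of rail between -0.006 and 0.006 m and height (world z) of block1 between 0.005 and 0.011 m and angle between each of block1, block2, block3, block4's own z axis and vertical below 0.08 rad and x of block2 in the frame of rail between -0.006 and 0.006 m and height (world z) of block2 between 0.005 and 0.011 m and x of block3 in the frame of rail between -0.006 and 0.006 m and height (world z) of block3 between 0.005 and 0.011 m and x of block4 in the frame of rail between -0.006 and 0.006 m and height (world z) of block4 between 0.005 and 0.011 m and value of joint latch above 1.45 rad and linear speed of each of block1, block2, block3, block4 below 0.01 m/s); the robot touches nothing.
It fails at once if a block of the row lifted more than 10 mm off the channel floor (height (world z) of any of block1, block2, block3, block4 above 0.018 m).
It fails at once if a block of the row tipped by more than 0.3 rad (angle between any of block1, block2, block3, block4's own z axis and vertical above 0.3 rad).
It fails at once if the row came apart: a gap of more than 10 mm between neighbours (distance between block1 and block2 above 0.0465 m or distance between block2 and block3 above 0.0465 m or distance between block3 and block4 above 0.0465 m).
It fails at once if another thing on the bench was moved by more than 15 mm (distance of any of spare_block, ring_blank, jar, ring_clamp, saw_frame, mallet, dapping_block from where it was at the start of the episode above 0.015 m).
It also fails if it takes over 48 s, if anything falls off the work surface, if the arm or the gripper's body presses on something with over 40 N, if the wrist force passes 120 N, or if a joint passes its speed limit or range.

## Working session

There is one attempt and no reset: what is moved stays moved. The work goes in short steps, Python scripts to look and compute and a tool call to move; the robot and the scene stay as the last step left them, time stands still between calls to the robot, and variables do not carry over. Pictures are saved under pics/ and viewed, about 8 in all and at most 12, crops included, and the job is handed in when it is done.

Besides the shell and the picture viewer there is one more tool, called after ">>>" in YAML: its name, and indented under it one key for each argument. send_rows: Moves the arm, as the interface text tells. Its arguments: {"type":"object","properties":{"motion":{"type":"array"},"gripper":{"type":"number"},"squeeze":{"type":"number"}},"required":["motion"]}

```bash
mkdir -p pics; cat > h.py <<'E'
import numpy as np, cv2
from plant import r
from scipy.spatial.transform import Rotation as R
def cal(n):
    c=r.get_calibration(n); o=np.array(c["orientation"],float)
    M=o if o.shape==(3,3) else R.from_euler('xyz',o,degrees=True).as_matrix()
    return c,np.array(c["origin"]),M
def find(n,t,k=3,fn=None):
    c,o,M=cal(n); f=192/np.tan(np.radians(c["fov_y"]/2)); out=[]
    for d in (fn or r.pinpoint)(n,t)[:k]:
        a=np.array(d["at"]); 
        out.append((round(d["conf"],2),np.round(o+M@a,4),np.round([c["cx"]+f*a[0]/a[2],c["cy"]+f*a[1]/a[2]],0)))
    return out
E
python3 - <<'E'
from h import *
print(r.get_state()); 
for n in("scene","side"):
    print(r.get_calibration(n)); p,d=r.capture(n); cv2.imwrite(f"pics/{n}0.png",p); np.save(f"pics/{n}_d.npy",d)
    for t in("rail","stop_face","latch_pivot","latch_tip","block1","block4"):
        for x in find(n,t,5): print(n,t,*x)
print(r.get_state()["time_s"])
E
```

```text
{'time_s': 0.0, 'joints': array([ 1.65057942e+01,  2.05917803e+01,  6.33367860e-01, -2.01013924e-02,
       -7.01342993e+01, -1.65067072e+01]), 'qd': array([ 0.00918135, -0.02258046, -0.00133232, -0.0605664 , -0.04001035,
        0.00608654]), 'joint_torque': array([-8.00930356e-04, -5.82726967e+01,  2.93058443e+01,  6.99745238e+00,
        6.93249181e-03, -2.06530804e-04]), 'tcp_pos': array([ 6.74516015e-01, -3.85380200e-05,  2.25615753e-01]), 'eef_rot': array([ 1.79905740e+02, -8.22683212e-03, -9.00077523e+01]), 'contact_force': array([-0.02793778, -0.08986497, -0.66797371]), 'moment': array([-0.02101766,  0.01445741, -0.03669796]), 'gripper_width': 0.08762235719557707}
{'fov_y': 44.32868411985363, 'cx': 245.21991161697653, 'cy': 186.8783635216815, 'origin': array([1.16402075, 0.85750013, 1.15549528]), 'orientation': array([-135.04628677,    0.28662706,  143.03598207])}
scene rail 0.94 [ 0.5184 -0.0832 -0.0016] [232. 190.]
scene rail 0.54 [ 0.5358 -0.1188  0.0126] [222. 184.]
scene stop_face 0.76 [0.4679 0.0522 0.0235] [269. 201.]
scene stop_face 0.41 [ 0.4657 -0.1385 -0.0044] [235
[... 978 characters left out ...]
42 0.0498 0.0273] [236. 195.]
side latch_pivot 0.58 [ 0.5608 -0.0759  0.0319] [282. 209.]
side latch_tip 0.7 [ 0.5925 -0.1227  0.0314] [299. 216.]
side block1 0.92 [ 0.6155 -0.3097  0.0022] [339. 262.]
side block1 0.82 [ 0.4862 -0.3332  0.0014] [297. 282.]
side block1 0.69 [ 0.5026 -0.0384  0.0089] [259. 213.]
side block1 0.62 [ 0.5204 -0.0774  0.0077] [270. 219.]
side block1 0.55 [ 0.5295 -0.1081  0.0116] [277. 223.]
side block4 0.92 [ 0.6155 -0.3097  0.0022] [339. 262.]
side block4 0.82 [ 0.4862 -0.3332  0.0014] [297. 282.]
side block4 0.69 [ 0.5026 -0.0384  0.0089] [259. 213.]
side block4 0.62 [ 0.5204 -0.0774  0.0077] [270. 219.]
side block4 0.55 [ 0.5295 -0.1081  0.0116] [277. 223.]
0.7
```

```bash
python3 - <<'E'
import cv2,numpy as np
a=cv2.imread("pics/scene0.png")[120:250,130:330];b=cv2.imread("pics/side0.png")[160:310,180:380]
cv2.imwrite("pics/a.png",cv2.resize(a,None,fx=4,fy=4,interpolation=cv2.INTER_CUBIC))
cv2.imwrite("pics/b.png",cv2.resize(b,None,fx=4,fy=4,interpolation=cv2.INTER_CUBIC))
E
```

```text
(no output)
```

View pics/a.png

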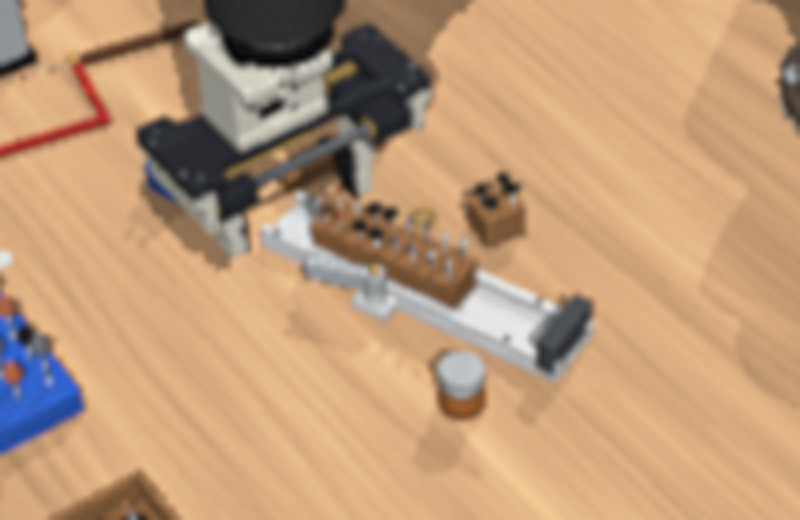

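View pics/b.png

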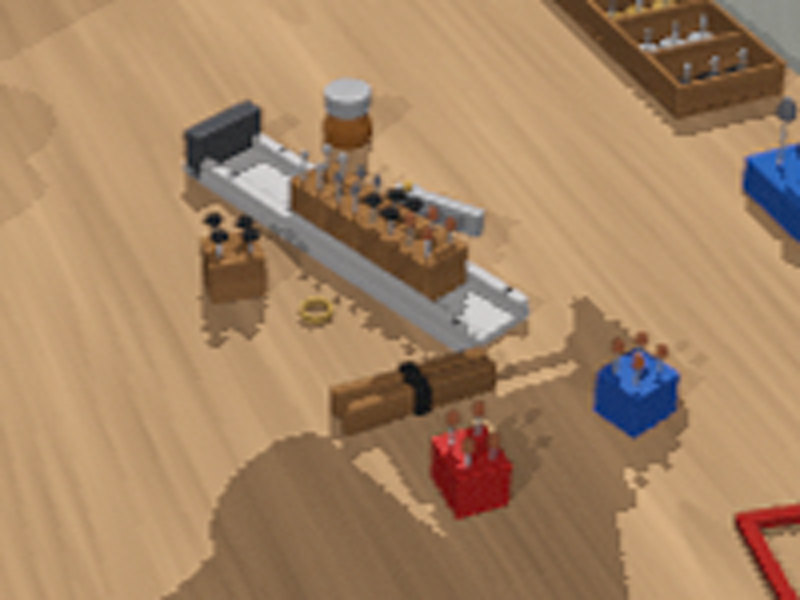

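>>> send_rows:
  motion:
    - {"travel":[0.025,0.015,0],"spin":-6.7}
    - {"travel":[0.03,0.01,0],"spin":-6.7}
    - {"travel":[0.03,0.01,0],"spin":-6.7}
  gripper: -1

```text
time_s: 0.95
tcp_pos: [0.6512, -0.0841, 0.2259]
eef_rot: [-180.0, 0.0, -69.1]
contact_force: [0.5, -0.3, 0.0]
gripper_width: 0.0727
```

>>> send_rows:
  motion:
    - {"travel":[0.017,0.032,0.015],"spin":0}
    - {"travel":[0.017,0.032,0.015],"spin":0}
    - {"travel":[0.017,0.032,0.015],"spin":0}
    - {"travel":[0.017,0.032,0.015],"spin":0}
    - {"travel":[0,0,0],"spin":0}

```text
time_s: 1.37
tcp_pos: [0.5528, -0.2018, 0.1643]
eef_rot: [-179.8, -0.1, -68.6]
contact_force: [-1.5, -0.2, -0.2]
gripper_width: 0.0399
```

```bash
cat >> h.py <<'E'
def fish(p,c):
    "rectify-free projection of camera points into the wrist fisheye"
    f=192/np.tan(np.radians(c["fov_y"]/2)); rr=np.hypot(p[0],p[1]); th=np.arctan2(rr,p[2])
    return np.round([c["cx"]+f*th*p[0]/rr,c["cy"]+f*th*p[1]/rr],0)
E
python3 - <<'E'
from h import *
s=r.get_state(); print(s["time_s"],s["tcp_pos"],s["eef_rot"],s["gripper_width"])
for n in("wrist","scene","side"):
    c,o,M=cal(n); p,d=r.capture(n); cv2.imwrite(f"pics/{n}1.png",p); np.save(f"pics/{n}1_d.npy",d)
    if n=="wrist": print(c); np.savez("pics/w1.npz",o=o,M=M)
    for t in("rail","stop_face","latch_pivot","latch_tip","block1"):
        for q in r.pinpoint(n,t)[:5]:
            a=np.array(q["at"]); print(n,t,round(q["conf"],2),np.round(o+M@a,4),fish(a,c) if n=="wrist" else "")
E
python3 -c "
import cv2;a=cv2.imread('pics/wrist1.png');cv2.imwrite('pics/c.png',cv2.resize(a,None,fx=1.5,fy=1.5))"
```

```text
1.3667 [ 0.55281688 -0.20176953  0.16425257] [-1.79807595e+02 -5.16057274e-02 -6.85690568e+01] 0.03985101082669239
{'fov_y': 65.70646984690485, 'cx': 257.18084701960925, 'cy': 194.70565958187564, 'origin': array([ 0.57621622, -0.26577068,  0.32313256]), 'orientation': array([ 165.45602619,    0.22236236, -158.588031  ])}
wrist latch_pivot 0.43 [ 0.5606 -0.078   0.0291] [211. 282.]
wrist block1 0.89 [ 0.5331 -0.1135  0.0072] [245. 257.]
wrist block1 0.86 [ 0.4833 -0.3326  0.0073] [360.  97.]
wrist block1 0.73 [ 0.5489 -0.1485  0.0074] [243. 226.]
wrist block1 0.69 [ 0.5223 -0.0786  0.0071] [243. 283.]
wrist block1 0.68 [ 0.616  -0.3088  0.0015] [238.  69.]
scene stop_face 0.58 [0.4697 0.0532 0.0237] 
scene latch_pivot 0.5 [ 0.5616 -0.08    0.0298] 
scene latch_tip 0.43 [ 0.5923 -0.1297  0.0319] 
scene latch_tip 0.36 [ 0.4246 -0.0895  0.0084] 
scene block1 0.72 [ 0.5081 -0.0455  0.0082] 
scene block1 0.68 [ 0.5936 -0.1297  0.0312] 
scene block1 0.66 [ 0.4834 -0.3368 -0.0006] 
scene block1 0.64 [ 0.5329 -0.1157  0.0089] 
scene block1 0.64 [ 6.171e-01 -3.125e-01 -1.000e-04] 
side rail 0.72 [ 5.126e-01 -7.750e-02  3.000e-04] 
side rail 0.21 [ 0.521  -0.0776  0.0057] 
side stop_face 0.73 [ 0.5307 -0.1099  0.008 ] 
side stop_face 0.71 [0.4669 0.0513 0.0275] 
side latch_pivot 0.61 [ 0.5577 -0.0793  0.0315] 
side latch_pivot 0.45 [ 0.5285 -0.109   0.0069] 
side latch_tip 0.67 [ 0.5937 -0.1224  0.0266] 
side latch_tip 0.42 [ 0.5005 -0.041   0.0124] 
side block1 0.95 [ 4.839e-01 -3.323e-01  2.000e-04] 
side block1 0.77 [ 0.6164 -0.3081  0.0029] 
side block1 0.71 [ 0.5215 -0.0779  0.009 ] 
side block1 0.62 [ 0.5443 -0.1446  0.0087] 
side block1 0.52 [ 0.506  -0.0405  0.0121]
```

View pics/c.png

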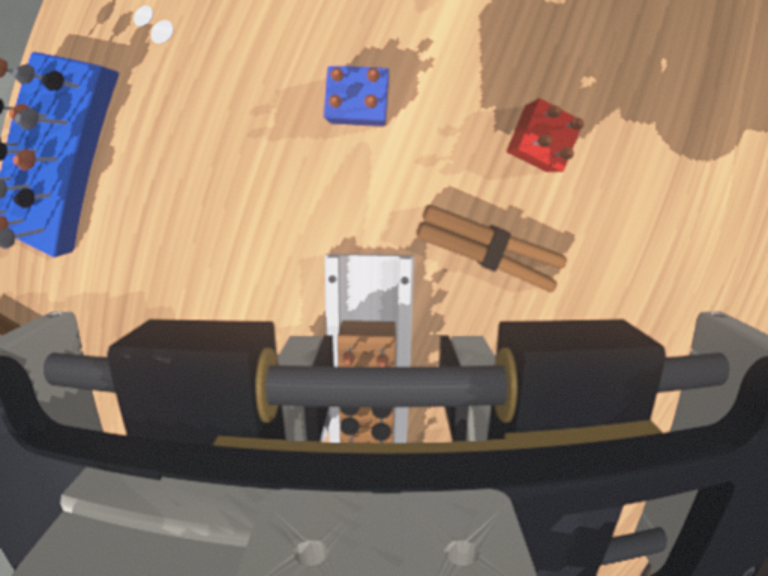

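```bash
python3 - <<'E'
from h import *
z=np.load("pics/w1.npz"); o,M=z["o"],z["M"]; d=np.load("pics/wrist1_d.npy"); c=r.get_calibration("wrist")
f=192/np.tan(np.radians(c["fov_y"]/2)); v,u=np.mgrid[:384,:512]; du,dv=u-c["cx"],v-c["cy"]; rr=np.hypot(du,dv); th=rr/f
k=np.tan(th)/np.maximum(rr,1e-6); P=np.stack([du*k*d,dv*k*d,d],-1)@M.T+o; P[d==0]=np.nan
ang=np.radians(110.5); yv=np.array([np.cos(ang),np.sin(ang)]); xv=np.array([yv[1],-yv[0]]); O=np.array([.5137,-.0785])
X=(P[...,:2]-O)@xv; Y=(P[...,:2]-O)@yv; Z=P[...,2]
for row in range(168,232,6):
    m=np.isfinite(X[row])&(abs(X[row])<.045)&(Z[row]<.09)
    w=m&(abs(Z[row]-.018)<.004); 
    if w.any(): print(row,"Y %.3f"%np.nanmedian(Y[row][w]),"walls",np.round(X[row][w]*1000),"z",np.round(np.median(Z[row][w])*1000,1))
m=(abs(X)<.015)&(abs(Z-.042)<.004)&(Y<0); print("block4 top min Y",np.nanpercentile(Y[m],[0,2,10]), "floor z",np.nanmedian(Z[(abs(X)<.015)&(Y<-.115)&(Y>-.135)]))
m=(abs(X)<.03)&(Z>.004)&(Z<.03); print("rail end Y",np.nanpercentile(Y[m],[0,1]))
# depth from fixed cameras: stop, latch
for n in("scene","side"):
    c,o,M=cal(n); f=192/np.tan(np.radians(c["fov_y"]/2)); d=np.load(f"pics/{n}_d.npy")
    P=np.stack([(u-c["cx"])/f*d,(v-c["cy"])/f*d,d],-1)@M.T+o; X=(P[...,:2]-O)@xv;Y=(P[...,:2]-O)@yv;Z=P[...,2]
    m=(abs(Z-.040)<.003)&(Y>.125)&(Y<.175)&(abs(X)<.045)
    print(n,"stop top X",np.round(np.percentile(X[m],[2,50,98]),4),"Y",np.round(np.percentile(Y[m],[2,50,98]),4))
    m=(abs(Z-.040)<.003)&(Y>-.09)&(Y<.0)&(X>.028)&(X<.08)
    print(n,"latch top",np.round(np.c_[X[m],Y[m]][::6]*1000).tolist())
    m=(abs(Z-.042)<.003)&(abs(X)<.022)&(Y<.1); print(n,"row top Y",np.round(np.percentile(Y[m],[1,99]),4),"X",np.round(np.percentile(X[m],[3,97]),4))
E
```

```text
174 Y -0.140 walls [ 34.  33.  32.  31.  30.  29.  28.  27. -17. -18. -19. -20. -21. -22.
 -23. -24.] z 18.8
180 Y -0.134 walls [ 34.  33.  32.  31.  30.  29.  28.  27. -17. -19. -20. -21. -22. -23.] z 19.0
186 Y -0.128 walls [ 34.  33.  32.  31.  30.  29.  28.  27. -17. -18. -19. -20. -21. -22.
 -24.] z 19.6
192 Y -0.121 walls [ 35.  33.  32.  31.  30.  29.  28.  27. -16. -17. -18. -20. -21. -22.
 -23. -24.] z 18.7
198 Y -0.115 walls [ 35.  33.  32.  31.  30.  29.  28.  27. -17. -18. -19. -20. -21. -22.
 -23. -24.] z 19.0
204 Y -0.108 walls [ 35.  34.  33.  32.  31.  29.  28.  27. -17. -18. -19. -20. -21. -22.
 -23. -24.] z 19.0
210 Y -0.101 walls [ 35.  34.  33.  32.  31.  29.  28.  27. -17. -18. -19. -20. -21. -22.
 -23.] z 18.8
216 Y -0.095 walls [ 34.  33.  32.  31.  30.  28.  27.  24.  22.  21.  20.  19.  17.  16.
  15.  14.  13.  12.  11.  10.   9.   8.   7.   6.   5.   3.   2.   1.
   0.  -1.  -2.  -3.  -4.  -5.  -6.  -7.  -8.  -9. -11. -12. -13. -14.
 -17. -18. -19. -20. -21. -22. -23.] z 19.5
222 Y -0.087 walls [ 34.  33.  32.  31.  30.  28.  28. -17. -18. -19. -20. -22. -23. -24.] z 18.7
228 Y -0.081 walls [ 30.  29. -16. -17. -18. -20. -21. -22. -23. -24.] z 18.6
block4 top min Y [-0.25973943 -0.09466605 -0.09296906] floor z 0.009219489653827545
rail end Y [-0.2630202  -0.23666292]
scene stop top X [-0.0247  0.0081  0.039 ] Y [0.1388 0.1488 0.1577]
scene latch top [[59.0, -70.0], [56.0, -56.0], [59.0, -58.0], [49.0, -36.0], [58.0, -42.0], [42.0, -13.0], [49.0, -24.0], [48.0, -8.0]]
scene row top Y [-0.6739  0.0511] X [-0.0147  0.0207]
side stop top X [-0.0267 -0.0024  0.0343] Y [0.1387 0.1487 0.1584]
side latch top [[39.0, -6.0], [49.0, -21.0], [44.0, -26.0], [32.0, -18.0], [50.0, -44.0], [46.0, -44.0], [59.0, -59.0], [51.0, -59.0], [51.0, -56.0], [52.0, -66.0]]
side row top Y [-0.6783  0.0527] X [-0.017   0.0209]
```

>>> send_rows:
  motion:
    - {"travel":[0,-0.0115,0.015],"spin":0.9}
    - {"travel":[0,0,0.035],"spin":0}
    - {"travel":[0,0,0.035],"spin":0}
    - {"travel":[0,0,0.025],"spin":0}
    - {"travel":[0,0,0],"spin":0}

```text
time_s: 2.68
tcp_pos: [0.5741, -0.1953, 0.0575]
eef_rot: [-179.1, -0.5, -69.3]
contact_force: [-0.8, -0.6, -1.0]
gripper_width: 0.0003
```

```bash
cat >> h.py <<'E'
O=np.array([.5137,-.0785]); yv=np.array([np.cos(np.radians(110.5)),np.sin(np.radians(110.5))]); xv=np.array([yv[1],-yv[0]]); O=O+.005*xv-.001*yv
def tr():
    s=r.get_state(); p=s["tcp_pos"]; print("t",round(s["time_s"],2),"rail xy mm",np.round([(p[:2]-O)@xv*1e3,(p[:2]-O)@yv*1e3],1),"z",round(p[2]*1e3,1),"rot",np.round(s["eef_rot"],1),"F rail",np.round([s["contact_force"][:2]@xv,s["contact_force"][:2]@yv,s["contact_force"][2]],1),"w",round(s["gripper_width"],4))
E
python3 -c "
from h import *
tr(); p,d=r.capture('scene'); cv2.imwrite('pics/s2.png',cv2.resize(p[120:250,130:330],None,fx=4,fy=4,interpolation=cv2.INTER_CUBIC)); p,d=r.capture('side'); cv2.imwrite('pics/s3.png',cv2.resize(p[160:290,180:380],None,fx=4,fy=4,interpolation=cv2.INTER_CUBIC)); tr()"
```

```text
t 2.68 rail xy mm [  10.6 -129.6] z 57.5 rot [-179.1   -0.5  -69.3] F rail [-0.9 -0.2 -1. ] w 0.0003
t 2.78 rail xy mm [  12.9 -130.9] z 61.9 rot [-178.8   -0.6  -69.3] F rail [ 1.1 -0.2  0.3] w 0.0008
```

View pics/s3.png

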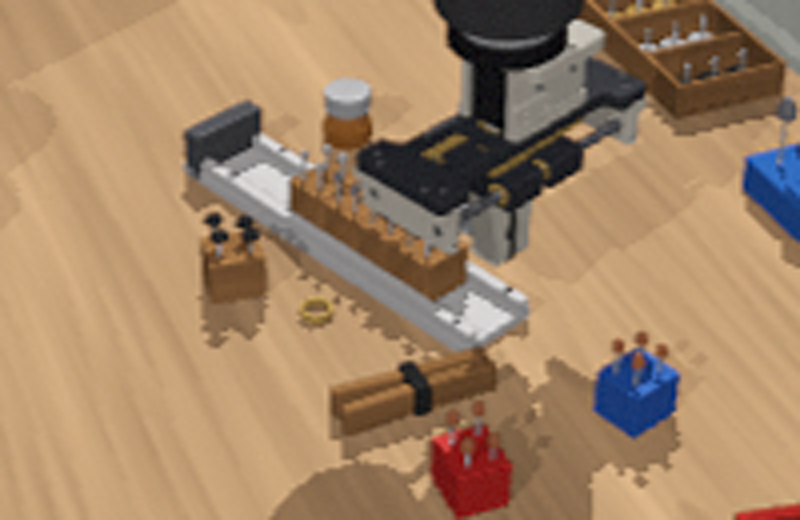

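```bash
python3 -c "
from h import *
tr(); p=r.get_state()['tcp_pos']
for n,(a,b) in dict(side=(180,160),scene=(130,120)).items():
    c,o,M=cal(n); f=192/np.tan(np.radians(c['fov_y']/2)); q=M.T@(p-o); print(n,(c['cx']+f*q[0]/q[2]-a)*4,(c['cy']+f*q[1]/q[2]-b)*4)
"
```

```text
t 2.78 rail xy mm [  12.9 -130.9] z 61.9 rot [-178.8   -0.6  -69.3] F rail [ 1.1 -0.2  0.3] w 0.0008
side 504.8918992380866 250.38512997050498
scene 276.18044201733073 183.3053365569583
```

View pics/s2.png

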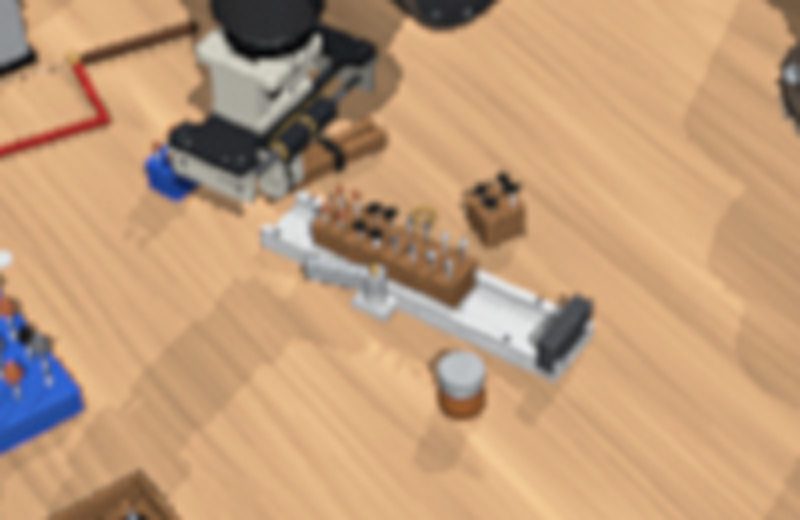

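>>> send_rows:
  motion:
    - {"travel":[0,0.006,0],"spin":0}
    - {"travel":[0,0.006,0],"spin":0}
    - {"travel":[0,0,0],"spin":0}
    - {"travel":[0,0,0],"spin":0}

```text
time_s: 3.12
tcp_pos: [0.5679, -0.2011, 0.0683]
eef_rot: [-178.4, -0.9, -69.2]
contact_force: [0.3, 0.8, 0.3]
gripper_width: 0.0003
```

```bash
python3 -c "
from h import *
tr()"
```

```text
t 3.12 rail xy mm [   2.9 -132.9] z 68.3 rot [-178.4   -0.9  -69.2] F rail [0.5 0.7 0.3] w 0.0003
```

>>> send_rows:
  motion:
    - {"travel":[0,0,0],"spin":0}
    - {"travel":[0,0,0],"spin":0}

```text
time_s: 3.28
tcp_pos: [0.5688, -0.2015, 0.0708]
eef_rot: [-178.2, -1.0, -69.2]
contact_force: [0.0, -0.5, -0.0]
gripper_width: 0.0007
```

```bash
python3 -c "
from h import *
tr()"
```

```text
t 3.28 rail xy mm [   3.6 -133.5] z 70.8 rot [-178.2   -1.   -69.2] F rail [-0.2 -0.5 -0. ] w 0.0007
```

>>> send_rows:
  motion:
    - {"travel":[-0.002,0.003,0.025],"spin":0}
    - {"travel":[-0.002,0.003,0.02],"spin":0}

```text
time_s: 3.45
tcp_pos: [0.5684, -0.2006, 0.0305]
eef_rot: [-177.6, -1.3, -69.2]
contact_force: [-1.2, 0.5, -1.6]
gripper_width: 0.0004
```

```bash
python3 -c "
from h import *
tr()"
```

```text
t 3.45 rail xy mm [   3.5 -132.5] z 30.5 rot [-177.6   -1.3  -69.2] F rail [-0.9  0.9 -1.6] w 0.0004
```

>>> send_rows:
  motion:
    - {"travel":[-0.012,0.003,0.006],"spin":0}
    - {"travel":[-0.012,0.003,0.002],"spin":0}

```text
time_s: 3.62
tcp_pos: [0.554, -0.181, 0.019]
eef_rot: [-177.7, -1.3, -69.3]
contact_force: [-0.3, 0.8, -0.3]
gripper_width: 0.0004
```

```bash
python3 -c "
from h import *
tr()"
```

```text
t 3.62 rail xy mm [  -3.2 -109.1] z 19.0 rot [-177.7   -1.3  -69.3] F rail [-0.   0.9 -0.3] w 0.0004
```

>>> send_rows:
  motion:
    - {"travel":[-0.004,-0.003,-0.006],"spin":0}
    - {"travel":[-0.008,0,0.001],"spin":0}

```text
time_s: 3.78
tcp_pos: [0.5515, -0.1681, 0.0237]
eef_rot: [-177.8, -1.2, -69.3]
contact_force: [1.6, -2.2, 1.5]
gripper_width: 0.0007
```

```bash
python3 -c "
from h import *
tr()"
```

```text
t 3.78 rail xy mm [ -1.  -96.1] z 23.7 rot [-177.8   -1.2  -69.3] F rail [ 0.7 -2.7  1.5] w 0.0007
```

>>> send_rows:
  motion:
    - {"travel":[-0.01,0,0.001],"spin":0}
    - {"travel":[-0.01,0,0.001],"spin":0}
    - {"travel":[-0.01,0,0.001],"spin":0}

```text
time_s: 4.03
tcp_pos: [0.5424, -0.139, 0.022]
eef_rot: [-177.6, -1.4, -69.3]
contact_force: [-0.4, -3.5, 2.2]
gripper_width: 0.0006
```

```bash
python3 -c "
from h import *
tr()"
```

```text
t 4.03 rail xy mm [  0.7 -65.7] z 22.0 rot [-177.6   -1.4  -69.3] F rail [-1.5 -3.1  2.2] w 0.0006
```

>>> send_rows:
  motion:
    - {"travel":[-0.01,0,-0.001],"spin":0}
    - {"travel":[-0.01,0,0],"spin":0}
    - {"travel":[-0.01,0,0],"spin":0}

```text
time_s: 4.28
tcp_pos: [0.5308, -0.1077, 0.0227]
eef_rot: [-177.5, -1.4, -69.3]
contact_force: [0.5, -1.0, -1.0]
gripper_width: 0.0005
```

```bash
python3 -c "
from h import *
tr()"
```

```text
t 4.28 rail xy mm [  0.8 -32.4] z 22.7 rot [-177.5   -1.4  -69.3] F rail [ 0.1 -1.1 -1. ] w 0.0005
```

>>> send_rows:
  motion:
    - {"travel":[-0.007,0,0],"spin":0}
    - {"travel":[-0.006,0,0],"spin":0}

```text
time_s: 4.45
tcp_pos: [0.5253, -0.0929, 0.0225]
eef_rot: [-177.5, -1.3, -69.2]
contact_force: [0.9, -1.6, -0.2]
gripper_width: 0.0004
```

```bash
python3 -c "
from h import *
tr(); r.capture('side'); tr()
for x in find('side','block1',6): print(x, np.round([(x[1][:2]-O)@xv,(x[1][:2]-O)@yv],4))"
```

```text
t 4.45 rail xy mm [  0.8 -16.6] z 22.5 rot [-177.5   -1.3  -69.2] F rail [ 0.3 -1.8 -0.2] w 0.0004
t 4.5 rail xy mm [  0.8 -16.6] z 22.7 rot [-177.5   -1.4  -69.2] F rail [-1.1 -1.6  0.7] w 0.0002
(0.72, array([ 6.153e-01, -3.066e-01, -2.000e-04]), array([338., 262.])) [ 0.0103 -0.2482]
(0.67, array([ 4.842e-01, -3.330e-01,  3.000e-04]), array([296., 282.])) [-0.1218 -0.2271]
(0.62, array([ 0.5151, -0.062 ,  0.0062]), array([266., 217.])) [0.0021 0.016 ]
(0.56, array([ 5.109e-01, -7.540e-02,  3.000e-04]), array([266., 222.])) [-0.0065  0.0049]
(0.42, array([0.4737, 0.0421, 0.0113]), array([240., 200.])) [-0.0002  0.128 ]
```

Close to home; push gently until the force rises.

>>> send_rows:
  motion:
    - {"travel":[-0.004,0,0],"spin":0}
    - {"travel":[-0.003,0,0],"spin":0}

```text
time_s: 4.72
tcp_pos: [0.5255, -0.0921, 0.0243]
eef_rot: [-177.5, -1.8, -68.9]
contact_force: [8.6, -36.8, -1.3]
gripper_width: 0.0004
```

```bash
python3 -c "
from h import *
tr()"
```

```text
t 4.72 rail xy mm [  1.3 -15.8] z 24.3 rot [-177.5   -1.8  -68.9] F rail [ -4.8 -37.4  -1.3] w 0.0004
```

>>> send_rows:
  motion:
    - {"travel":[0,0,0],"spin":0}
    - {"travel":[0.012,0,0],"spin":0}
    - {"travel":[0.015,0,0],"spin":0}

```text
time_s: 4.97
tcp_pos: [0.5349, -0.1185, 0.0256]
eef_rot: [-177.6, -1.9, -68.9]
contact_force: [0.7, -0.1, -0.5]
gripper_width: 0.0001
```

```bash
python3 -c "
from h import *
tr(); p,d=r.capture('scene');np.save('pics/sc4.npy',d); q,d=r.capture('side');np.save('pics/sd4.npy',d)
cv2.imwrite('pics/s4.png',np.vstack([cv2.resize(x,None,fx=4,fy=4,interpolation=cv2.INTER_CUBIC) for x in (p[160:225,175:295],q[175:245,215:335])]))
v,u=np.mgrid[:384,:512]
for n in('scene','side'):
    d=np.load('pics/sc4.npy' if n=='scene' else 'pics/sd4.npy');c,o,M=cal(n); f=192/np.tan(np.radians(c['fov_y']/2))
    P=np.stack([(u-c['cx'])/f*d,(v-c['cy'])/f*d,d],-1)@M.T+o; X=(P[...,:2]-O)@xv;Y=(P[...,:2]-O)@yv;Z=P[...,2]
    m=(abs(Z-.042)<.003)&(abs(X)<.018)&(Y<.137)&(Y>-.02); print(n,'row top Y',np.round(np.percentile(Y[m],[0,2,98,100]),4))
    for t in('latch_tip','block1'):
        for x in find(n,t,5): print(n,t,x, np.round([(x[1][:2]-O)@xv,(x[1][:2]-O)@yv],4))
tr()
"
```

```text
t 4.97 rail xy mm [  0.8 -43.9] z 25.6 rot [-177.6   -1.9  -68.9] F rail [ 0.6 -0.3 -0.5] w 0.0001
scene row top Y [-0.0065 -0.0034  0.135   0.137 ]
scene latch_tip (0.57, array([ 0.5915, -0.1278,  0.033 ]), array([207., 185.])) [ 0.0506 -0.0724]
scene block1 (0.74, array([ 0.486 , -0.3365, -0.0009]), array([200., 148.])) [-0.1213 -0.231 ]
scene block1 (0.73, array([ 0.5046, -0.0352,  0.0112]), array([244., 194.])) [0.0016 0.0447]
scene block1 (0.72, array([0.4782, 0.0367, 0.0074]), array([263., 203.])) [0.0021 0.1213]
scene block1 (0.65, array([0.4895, 0.0009, 0.0067]), array([254., 199.])) [0.0001 0.0838]
scene block1 (0.57, array([ 0.5179, -0.0694,  0.0092]), array([235., 190.])) [0.0021 0.0081]
side row top Y [0.0008 0.0022 0.1354 0.1361]
side latch_tip (0.43, array([ 0.5605, -0.0777,  0.032 ]), array([282., 209.])) [ 0.0391 -0.0146]
side latch_tip (0.2, array([0.4663, 0.0491, 0.0267]), array([237., 196.])) [-0.0047  0.1371]
side block1 (0.97, array([ 0.4838, -0.3346,  0.0008]), array([296., 283.])) [-0.1227 -0.2284]
side block1 (0.93, array([ 6.148e-01, -3.103e-01, -4.000e-04]), array([338., 263.])) [ 0.0085 -0.2515]
side block1 (0.7, array([0.4744, 0.041 , 0.0102]), array([241., 201.])) [0.     0.1267]
side block1 (0.43, array([ 0.5139, -0.0636,  0.0069]), array([266., 218.])) [0.0004 0.0149]
side block1 (0.37, array([0.4938, 0.0044, 0.0087]), array([251., 206.])) [0.0054 0.0856]
t 5.27 rail xy mm [  0.7 -43.5] z 25.4 rot [-177.6   -1.9  -69. ] F rail [-0.3  0.8 -0.3] w 0.0006
```

View pics/s4.png

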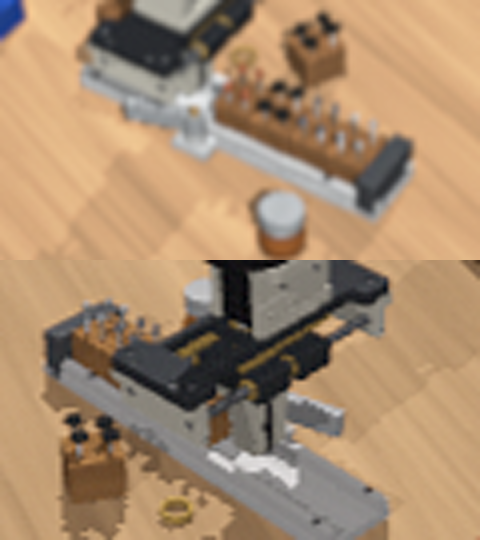

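>>> send_rows:
  motion:
    - {"travel":[0.01,0,-0.022],"spin":0}
    - {"travel":[0.01,0,-0.022],"spin":0}
    - {"travel":[0,-0.03,0],"spin":0}
    - {"travel":[0,-0.035,0],"spin":0}
    - {"travel":[0,-0.03,0],"spin":0}

```text
time_s: 5.68
tcp_pos: [0.6232, -0.1002, 0.0754]
eef_rot: [-177.9, -1.7, -69.0]
contact_force: [-0.4, 0.1, 0.3]
gripper_width: 0.0004
```

```bash
python3 -c "
from h import *
tr()"
```

```text
t 5.68 rail xy mm [ 90.  -57.7] z 75.4 rot [-177.9   -1.7  -69. ] F rail [-0.3  0.2  0.3] w 0.0004
```

>>> send_rows:
  motion:
    - {"travel":[0.006,0,0.024],"spin":0}
    - {"travel":[0.005,0,0.02],"spin":0}

```text
time_s: 5.85
tcp_pos: [0.6387, -0.1068, 0.0362]
eef_rot: [-177.2, -2.0, -68.7]
contact_force: [-1.1, 0.4, -1.4]
gripper_width: 0.0007
```

```bash
python3 -c "
from h import *
tr()"
```

```text
t 5.85 rail xy mm [102.2 -69.2] z 36.2 rot [-177.2   -2.   -68.7] F rail [-0.9  0.8 -1.4] w 0.0007
```

>>> send_rows:
  motion:
    - {"travel":[0,0.01,0.006],"spin":0}
    - {"travel":[0,0.01,0.001],"spin":0}

```text
time_s: 6.02
tcp_pos: [0.6204, -0.1126, 0.024]
eef_rot: [-177.4, -1.9, -68.6]
contact_force: [-0.7, 0.2, 0.3]
gripper_width: 0.0006
```

```bash
python3 -c "
from h import *
tr()"
```

```text
t 6.02 rail xy mm [ 83.  -68.4] z 24.0 rot [-177.4   -1.9  -68.6] F rail [-0.6  0.4  0.3] w 0.0006
```

>>> send_rows:
  motion:
    - {"travel":[0.002,0.01,-0.003],"spin":0}
    - {"travel":[0.003,0.01,0],"spin":0}

```text
time_s: 6.18
tcp_pos: [0.6011, -0.1241, 0.0259]
eef_rot: [-177.4, -1.9, -68.5]
contact_force: [1.7, 0.8, 1.9]
gripper_width: 0.0008
```

```bash
python3 -c "
from h import *
tr()"
```

```text
t 6.18 rail xy mm [ 60.9 -72.3] z 25.9 rot [-177.4   -1.9  -68.5] F rail [1.9 0.2 1.9] w 0.0008
```

>>> send_rows:
  motion:
    - {"travel":[0.001,0.009,0],"spin":0}
    - {"travel":[0,0.009,0],"spin":0}
    - {"travel":[-0.004,0.009,0],"spin":0}

```text
time_s: 6.43
tcp_pos: [0.5734, -0.1327, 0.0274]
eef_rot: [-177.2, -2.0, -68.5]
contact_force: [1.5, 0.1, -0.9]
gripper_width: 0.0005
```

```bash
python3 -c "
from h import *
tr()"
```

```text
t 6.43 rail xy mm [ 31.9 -70.7] z 27.4 rot [-177.2   -2.   -68.5] F rail [ 1.5 -0.5 -0.9] w 0.0005
```

>>> send_rows:
  motion:
    - {"travel":[-0.006,0.007,0],"spin":0}
    - {"travel":[-0.008,0.007,0],"spin":0}
    - {"travel":[-0.008,0.006,0],"spin":0}

```text
time_s: 6.68
tcp_pos: [0.5441, -0.1206, 0.0275]
eef_rot: [-177.0, -2.0, -68.7]
contact_force: [2.0, -0.7, 0.6]
gripper_width: 0.0005
```

```bash
python3 -c "
from h import *
tr(); p,d=r.capture('scene');q,d=r.capture('side')
cv2.imwrite('pics/s5.png',np.vstack([cv2.resize(x,None,fx=4,fy=4,interpolation=cv2.INTER_CUBIC) for x in (p[160:225,175:295],q[175:245,215:335])]))"
```

```text
t 6.68 rail xy mm [  8.7 -49. ] z 27.5 rot [-177.    -2.   -68.7] F rail [ 1.7 -1.3  0.6] w 0.0005
```

View pics/s5.png

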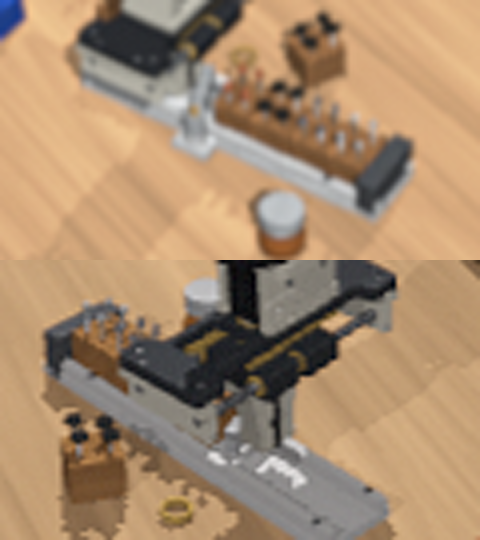

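>>> send_rows:
  motion:
    - {"travel":[-0.008,0.003,0],"spin":0}
    - {"travel":[-0.007,0.001,0],"spin":0}

```text
time_s: 6.95
tcp_pos: [0.5338, -0.1075, 0.027]
eef_rot: [-177.0, -2.0, -68.6]
contact_force: [-0.3, -1.1, 0.3]
gripper_width: 0.0003
```

```bash
python3 -c "
from h import *
tr()"
```

```text
t 6.95 rail xy mm [  3.7 -33.2] z 27.0 rot [-177.    -2.   -68.6] F rail [-0.6 -0.9  0.3] w 0.0003
```

>>> send_rows:
  motion:
    - {"travel":[-0.003,0,0],"spin":0}
    - {"travel":[-0.003,0,0],"spin":0}

```text
time_s: 7.12
tcp_pos: [0.5321, -0.1036, 0.0273]
eef_rot: [-177.1, -2.3, -68.5]
contact_force: [15.7, -48.3, -14.2]
gripper_width: 0.0004
```

```bash
python3 -c "
from h import *
tr()"
```

```text
t 7.12 rail xy mm [  3.5 -28.9] z 27.3 rot [-177.1   -2.3  -68.5] F rail [ -2.3 -50.7 -14.2] w 0.0004
```

>>> send_rows:
  motion:
    - {"travel":[0.0,0,0],"spin":0}
    - {"travel":[0.0,0,0],"spin":0}
    - {"travel":[0.012,0,0],"spin":0}
    - {"travel":[0.02,0,0],"spin":0}
    - {"travel":[0.01,0,-0.03],"spin":0}

```text
time_s: 7.53
tcp_pos: [0.5422, -0.143, 0.0533]
eef_rot: [-177.8, -2.2, -68.3]
contact_force: [0.9, -0.1, -0.1]
gripper_width: 0.0004
```

>>> send_rows:
  motion:
    - {"travel":[0.02,0,-0.03],"spin":0}
    - {"travel":[0.035,0,-0.02],"spin":0}
    - {"travel":[0.035,0,-0.02],"spin":0}
    - {"travel":[0.035,0,0],"spin":0}
    - {"travel":[0,0,0],"spin":0}

```text
time_s: 7.95
tcp_pos: [0.5888, -0.2609, 0.1356]
eef_rot: [-177.7, -2.3, -68.0]
contact_force: [0.5, 1.1, -0.6]
gripper_width: 0.0004
```

```bash
python3 -c "
from h import *
tr(); v,u=np.mgrid[:384,:512]; ims=[]
for n in('scene','side'):
    p,d=r.capture(n); ims.append(p); c,o,M=cal(n); f=192/np.tan(np.radians(c['fov_y']/2))
    P=np.stack([(u-c['cx'])/f*d,(v-c['cy'])/f*d,d],-1)@M.T+o; X=(P[...,:2]-O)@xv;Y=(P[...,:2]-O)@yv;Z=P[...,2]
    m=(abs(Z-.042)<.003)&(abs(X)<.018)&(Y<.137)&(Y>-.006); print(n,'row top Y',np.round(np.percentile(Y[m],[0,2,98,100]),4))
    m=(abs(Z-.040)<.003)&(X<.028)&(X>-.03)&(Y<-.004)&(Y>-.06); print('bar top',np.round(np.c_[X[m],Y[m]]*1000).tolist())
    for t in('latch_tip','block1'):
        for x in find(n,t,6): print(n,t,x[0], np.round([(x[1][:2]-O)@xv,(x[1][:2]-O)@yv,x[1][2]],4))
p,q=ims
cv2.imwrite('pics/s6.png',np.vstack([cv2.resize(x,None,fx=4,fy=4,interpolation=cv2.INTER_CUBIC) for x in (p[160:225,175:295],q[175:245,215:335])]))
tr()"
```

```text
t 7.95 rail xy mm [   1.5 -196.1] z 135.6 rot [-177.7   -2.3  -68. ] F rail [ 0.9  0.8 -0.6] w 0.0004
scene row top Y [-0.0055 -0.0025  0.1356  0.1368]
bar top [[-23.0, -19.0], [-14.0, -18.0], [-14.0, -13.0], [-15.0, -10.0], [-9.0, -18.0], [-10.0, -11.0], [-16.0, -11.0], [-19.0, -4.0], [-4.0, -15.0], [3.0, -15.0], [-1.0, -13.0], [5.0, -13.0], [11.0, -17.0], [12.0, -8.0], [10.0, -5.0], [23.0, -17.0], [17.0, -17.0], [18.0, -8.0], [27.0, -14.0], [22.0, -6.0]]
scene latch_tip 0.53 [-0.0224 -0.017   0.0306]
scene block1 0.71 [-0.1222 -0.2296 -0.0016]
scene block1 0.69 [0.0032 0.1204 0.0069]
scene block1 0.66 [ 0.009  -0.2513 -0.0009]
scene block1 0.56 [0.0027 0.043  0.0134]
scene block1 0.55 [0.0029 0.0849 0.0051]
scene block1 0.45 [0.0053 0.0087 0.0109]
side row top Y [-0.0058 -0.0041  0.1345  0.1358]
bar top [[26.0, -5.0], [27.0, -9.0], [28.0, -12.0], [16.0, -7.0], [19.0, -9.0], [19.0, -13.0], [27.0, -13.0], [26.0, -18.0], [10.0, -6.0], [11.0, -9.0], [11.0, -13.0], [19.0, -13.0], [17.0, -19.0], [3.0, -5.0], [4.0, -8.0], [6.0, -10.0], [8.0, -12.0], [11.0, -13.0], [13.0, -15.0], [17.0, -1
[... 186 characters left out ...]
0, -7.0], [-19.0, -8.0], [-17.0, -13.0], [-11.0, -16.0], [-7.0, -16.0], [-3.0, -15.0], [-23.0, -7.0], [-20.0, -9.0], [-19.0, -11.0], [-17.0, -14.0], [-14.0, -15.0], [-26.0, -11.0], [-22.0, -11.0], [-23.0, -16.0], [-20.0, -17.0], [-19.0, -20.0], [-23.0, -17.0]]
side latch_tip 0.74 [0.2735 0.4439 0.0025]
side latch_tip 0.73 [-0.0248 -0.0102  0.0267]
side block1 0.82 [ 0.0105 -0.2524  0.0024]
side block1 0.68 [0.004  0.0877 0.0074]
side block1 0.68 [0.0019 0.0153 0.006 ]
side block1 0.56 [-0.0004  0.0558  0.0109]
side block1 0.56 [-0.1225 -0.2284  0.0008]
side block1 0.49 [0.0003 0.1272 0.0116]
t 8.25 rail xy mm [   0.5 -190.4] z 134.1 rot [-177.9   -2.2  -67.8] F rail [ 0.2  1.3 -0.1] w 0.0007
```

View pics/s6.png

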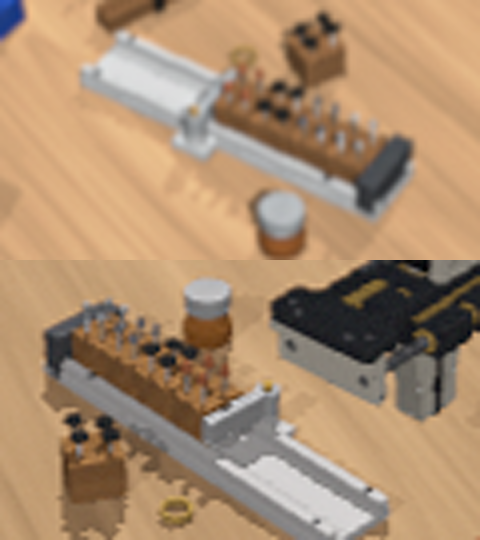

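```bash
python3 -c "
from h import *
print(r.close_job())"
```

```text
the job is handed in; nothing more can be done
None
```

I pushed the row of four along the channel with closed fingertips until it sat against the steel stop. I then swung the latch bar round to its limit, moved clear and handed the job in at about 8 s. `close_job` reports no verdict, so success rests on my own last checks.

**Row:**
- The push force rose to about 37 N when the row reached the stop.
- In the final pictures all four blocks stand upright and closed up against it.
- The networks put the blocks' y at about 124, 86, 49 and 12 mm. The targets are above 119, 82.5, 46 and 10.5 mm. The cameras differed by up to 13 mm on a block, and one put block3 at 43 and block4 at 8.7 mm, under their targets.

**Latch:**
- Before I pushed it, the bar was still open at about -0.2 rad.
- The push on it ended at about 50 N against its limit.
- Afterwards the averaged tip position was x -23.6, y -13.6 mm in the rail's frame. The ideal is -22, -13 mm, so it is square within the measuring error. One side-camera detection of the tip was plainly false.

**Other things on the bench:** in the final crops the spare block, ring and jar stand where they did at the start. The ring clamp, saw frame, mallet and dapping block were not measured.

**Arm:** the tool drifted to a tilt of about 3 degrees during the run, which the moves could not correct. It did not affect the pushing.

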